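# Move the washed squeegees to the press rack in print order

### The job

The four washed squeegees hang in the white wash rack in the order in which the colours are printed. Move them all to the empty dark wooden rack, one to a slot, so that they hang there in the same order from left to right: blade down in the slot, the wooden shoulders resting level on both combs, the length centred over the rack. Leave the ink tub, the tape roll and the spatula where they lie.

Things in the scene. Friction and masses are not known exactly. Their poses are not given: they have to be found in the camera images.
- squeegee_100: shortest squeegee, 100 mm long, light wood, amber blade down, about 0.15 kg. Origin: mid length and thickness, at the shoulders (underside of the wood). x along its length, y across its thickness, z up. Wood: jaw 34 mm thick up to z 26 mm, above it the flat-sided grip, 24 mm thick, up to z 70 mm: pinch it there, fingers closing along y. Blade 8 mm thick, round edge at z -26 mm
- squeegee_130: second shortest squeegee, 130 mm long, about 0.19 kg; otherwise as squeegee_100: same profile, heights, origin and axes
- squeegee_160: second longest squeegee, 160 mm long, about 0.23 kg; otherwise as squeegee_100: same profile, heights, origin and axes
- squeegee_190: longest squeegee, 190 mm long, about 0.28 kg; otherwise as squeegee_100: same profile, heights, origin and axes
- wash_rack: white plastic rack in a flat grey drip tray (120 x 280 mm, rim 14 mm high); holds the four squeegees at the start. Combs, slots, origin and axes exactly as press_rack. Fixed. A squeegee hangs with its blade in a slot and its shoulders on the comb tops: its origin is then 62 mm above the rack's, its length along the rack's x (either way round)
- press_rack: dark wooden rack, empty, fixed, in line with wash_rack, left or right of it (origins about 300 mm apart). Origin: centre of underside; x away from the robot, y left along the row, z up. Two combs 12 mm thick at x -29 and +29 mm, 260 mm long, tops at z 62 mm. Four slots at y -96, -32, 32, 96 mm run in x through both combs: 16 mm wide (mouth 22, bevelled), 38 mm deep
- ink_tub: bystander: closed white plastic ink tub, 86 mm across, 72 mm high; origin at the centre of its underside
- tape_roll: bystander: roll of tan tape lying flat, 90 mm across, 25 mm high; origin at the centre of its underside
- ink_spatula: bystander: ink spatula with wooden handle lying flat, 200 mm long; origin under the middle of it
There are look-alikes about, which are no part of the job. What is shaped like the squeegee_190 but red is not meant.

How it is judged:
At the end, for the whole second after the job is handed in: Each squeegee hangs at rest in the dark rack: seated within 4 mm of the comb tops, within 20 mm of the combs' middle, upright within 0.12 and square within 0.2 rad, in the slot of the same number, counted from the left, as in the wash rack (272 to 336 mm from where it started) (x of squeegee_100 in the frame of press_rack between -0.02 and 0.02 m and y of squeegee_100 in the frame of press_rack between -0.108 and 0.108 m and z of squeegee_100 in the frame of press_rack between 0.058 and 0.066 m and angle between each of squeegee_100, squeegee_130, squeegee_160, squeegee_190's own z axis and vertical below 0.12 rad and angle between the y axis of each of squeegee_100, squeegee_130, squeegee_160, squeegee_190 and the y axis of press_rack, either way round below 0.2 rad and distance of squeegee_100 from where it was at the start of the episode between 0.272 and 0.336 m and linear speed of each of squeegee_100, squeegee_130, squeegee_160, squeegee_190 below 0.02 m/s and angular speed of each of squeegee_100, squeegee_130, squeegee_160, squeegee_190 below 0.2 rad/s and x of squeegee_130 in the frame of press_rack between -0.02 and 0.02 m and y of squeegee_130 in the frame of press_rack between -0.108 and 0.108 m and z of squeegee_130 in the frame of press_rack between 0.058 and 0.066 m and distance of squeegee_130 from where it was at the start of the episode between 0.272 and 0.336 m and x of squeegee_160 in the frame of press_rack between -0.02 and 0.02 m and y of squeegee_160 in the frame of press_rack between -0.108 and 0.108 m and z of squeegee_160 in the frame of press_rack between 0.058 and 0.066 m and distance of squeegee_160 from where it was at the start of the episode between 0.272 and 0.336 m and x of squeegee_190 in the frame of press_rack between -0.02 and 0.02 m and y of squeegee_190 in the frame of press_rack between -0.108 and 0.108 m and z of squeegee_190 in the frame of press_rack between 0.058 and 0.066 m and distance of squeegee_190 from where it was at the start of the episode between 0.272 and 0.336 m); the robot touches nothing.
It fails at once if the ink tub is pushed away by more than 20 mm (distance of ink_tub from where it was at the start of the episode above 0.02 m).
It fails at once if the tape roll is pushed away by more than 20 mm (distance of tape_roll from where it was at the start of the episode above 0.02 m).
It fails at once if the ink spatula is pushed away by more than 20 mm (distance of ink_spatula from where it was at the start of the episode above 0.02 m).
It also fails if it takes over 102 s, if anything falls off the work surface, if the arm or the gripper's body presses on something with over 40 N, if the wrist force passes 120 N, or if a joint passes its speed limit or range.

### The arm

A 6-joint arm with a two-finger parallel gripper is mounted at the origin on the work surface. World frame = base frame: x ahead of the robot, y to its left, z up, the work surface at z = 0. Lengths are in m, angles in rad, forces in N, time in s.
With the tool pointing down it reaches from about 0.375 to 0.9 m from the base axis. Payload 3.1 kg.
Tool frame: the origin (TCP) lies at the very end of the fingers, on their centre line; the grasp point (between the pads) lies 19 mm behind it; z points along the fingers, y is the direction in which the jaws open and shut (so a half turn about z gives the same grasp; the last joint's range is limited). The gripper opens to 85 mm and grips with 20 to 120 N. Pads are 22 mm wide; open, the fingers measure 114 mm over their backs; the gripper's body (76 mm by 85 mm) begins 54 mm behind the grasp point. The pads swing forward as they close: fully open they stand 13 mm farther back than shut.
Start: joints at [1.01, 0.527, 1.433, -0, 1.181, -0.178], TCP at [0.233, 0.58, 0.231] pointing down, gripper open.
Joint ranges: [-3.08, 3.08], [-0.75, 2.2], [0.22, 2.44], [-1.43, 4.57], [0, 2.65], [-2.85, 2.85]. Speed limits (rad/s): [2.79, 2.79, 3.14, 3.14, 3.14, 3.14].

### API

Orientations are given as a unit quaternion [x, y, z, w].
In Python, from station import manip gives the robot as it stands. The module is installed in compiled form; this text tells all that it offers.
- The arm moves only by the tool send_rows, never from a script. Its argument "commands" is a list of rows, each an object with "delta_pos": the shift along the world's x, y, z in cm, a list of three; "yaw": the turn about the world's z in rad. A call has 1 to 10 rows; each row shifts and turns the pose as measured when the row begins; what a row does not reach is not made up. A row lasts 1/8 s, in which the tool goes at most 62.5 mm and 10.7 degrees, less where a joint would pass 70% of its speed; a pose out of reach is approached as far as the arm can. A call is refused whole if a number of a shift passes 6.25 or a number of a turn 0.188, either way. A call with a gripper value outside its range is refused whole. "grip" is the closure, from -1 (fully open) to 1 (shut), set as the call begins (left out, the last holds). The fingers move at their own pace and stop on an object; "force" is the grip in N (left out, the last holds). Time passes only in rows, so rows that do not move let the fingers close. It gives the time, the measured TCP pose, the force and the opening at its end, in the units of the state.
- manip.sense(): the state, without advancing time (a new reading comes with each control period).
- manip.snapshot(name): name is "side" or "top"; returns the picture (400x640x3 uint8, blue, green, red); there is no depth.
- manip.get_calibration(name): a dict with "fx", "fy", "cx", "cy" (pixels), "dist_coeffs" ([k1, k2, p1, p2, k3] as OpenCV has them; the pictures are not rectified), "world_to_cam" (4x4, takes a point from world to camera coordinates). Camera axes: x right, y down, z forward; pixel columns grow to the right and rows downward; lengths in m; the calibration is good to about 2 mm. A picture is of the moment at which its call begins. get_calibration takes no time and is no camera call.
- manip.sign_off(): hands the job in, once; it reports no verdict.
The state is a dict: "t": time; "q": joint angles; "qd": joint speeds; "tau": joint torques, N m; "tcp_pos": TCP position; "tool_rot": TCP orientation; "force": force on the tool from outside, world axes, zero at the start; "ft_torque": the same for the moment, N m; "finger_gap": opening from 0.0 (shut) to 1.0 (fully open).
Only numpy, scipy, OpenCV 4.12 (cv2) and the standard library are available. Lean on these libraries where they do the work, as an engineer would, in place of code of your own. Each camera call takes 0.05 s, during which the arm holds its last target. There are 200 camera calls.

## Working session

There is one attempt and no reset: what is moved stays moved. The work goes in short steps, Python scripts to look and compute and a tool call to move; the robot and the scene stay as the last step left them, time stands still between calls to the robot, and variables do not carry over. Pictures are saved under pics/ and viewed, about 12 in all and at most 16, crops included, and the job is handed in when it is done.

Besides the shell and the picture viewer there is one more tool, called as a command line: name --argument value ..., lists and objects as JSON in quotes. send_rows: Moves the arm, as the interface text tells. Its arguments: {"type":"object","properties":{"commands":{"type":"array","items":{"type":"object","properties":{"delta_pos":{"type":"array","items":{"type":"number"}},"yaw":{"type":"number"}}}},"grip":{"type":"number"},"force":{"type":"number"}},"required":["commands"]}

```bash
mkdir -p pics
python3 - <<'E'
from station import manip
import cv2, numpy as np
for n in("side","top"):
    cv2.imwrite(f"pics/{n}0.png",manip.snapshot(n))
    c=manip.get_calibration(n); T=np.array(c["world_to_cam"]); print(n,c["fx"],c["fy"],c["cx"],c["cy"],np.round(c["dist_coeffs"],4)); print(np.round(-T[:3,:3].T@T[:3,3],3)); print(np.round(T[:3,:3],2))
s=manip.sense(); print(s["t"],s["tcp_pos"],s["tool_rot"],s["finger_gap"])
E
```

```text
side 469.4117073615025 469.4117073615025 322.2924560940475 199.3119592647202 [-0.1164  0.      0.      0.      0.    ]
[ 0.046 -0.746  1.008]
[[ 0.81 -0.59  0.  ]
 [-0.44 -0.61 -0.65]
 [ 0.39  0.53 -0.76]]
top 414.01243482473865 414.01243482473865 315.87712004588025 201.14430824755297 [-0.0184  0.      0.      0.      0.    ]
[ 0.366 -0.104  1.156]
[[-0.01 -1.   -0.01]
 [-0.99  0.01 -0.14]
 [ 0.14  0.01 -0.99]]
0.1 [0.23250921 0.57942692 0.23041377] [ 1.89728539e-01  9.81836068e-01 -9.44828013e-04 -3.51804432e-04] 1.0013239118001904
```

View pics/top0.png

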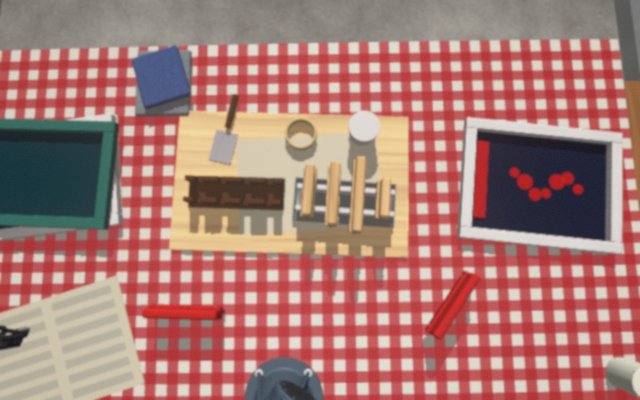

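View pics/side0.png

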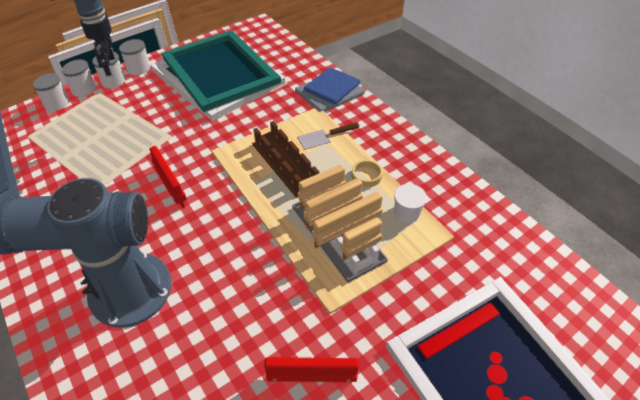

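The top view shows the dark rack at about px (235,192) and the wash rack at about (345,200). From left to right the squeegees look like 130, 160, 190, 100. The spatula (225,140), tape (300,133) and tub (363,127) lie behind the racks. I'll zoom in to measure.

Run:
```python
import cv2
t=cv2.imread("pics/top0.png"); cv2.imwrite("pics/tc.png",cv2.resize(t[140:240,175:405],None,fx=3.45,fy=3.45,interpolation=cv2.INTER_CUBIC))
t=cv2.imread("pics/side0.png"); cv2.imwrite("pics/sc.png",cv2.resize(t[110:290,230:430],None,fx=3.3,fy=3.3,interpolation=cv2.INTER_CUBIC))
```

```text
(no output)
```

View pics/tc.png

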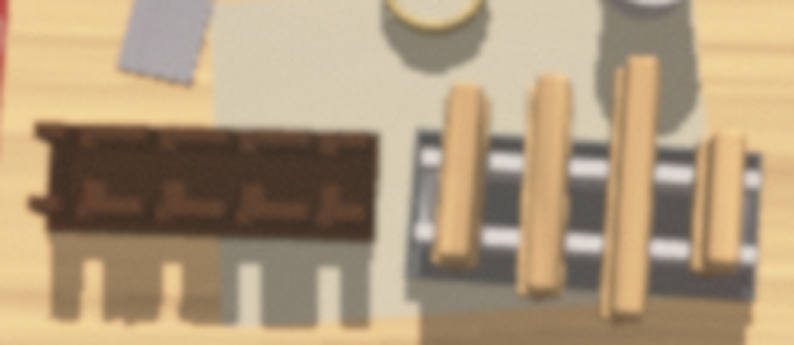

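View pics/sc.png

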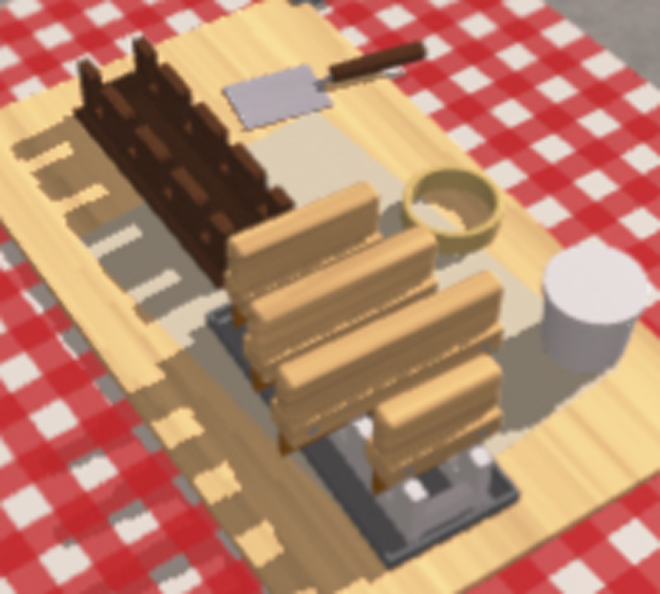

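The order is 130, 160, 190, 100. I'll fit the poses from clicked points in both views and overlay the model to check.

```bash
cat > h.py <<'E'
import numpy as np, cv2
from station import manip
from scipy.optimize import least_squares
C={n:manip.get_calibration(n) for n in("side","top")}
def proj(n,P):
    c=C[n];T=np.array(c["world_to_cam"]);K=np.array([[c["fx"],0,c["cx"]],[0,c["fy"],c["cy"]],[0,0,1]])
    return cv2.projectPoints(np.asarray(P,float).reshape(-1,3),cv2.Rodrigues(T[:3,:3])[0],T[:3,3],K,np.array(c["dist_coeffs"]))[0][:,0]
CR={"top":(175,140,3.45),"side":(230,110,3.3)}
def px(n,u): x,y,s=CR[n]; return (np.asarray(u,float)+.5)/s-.5+[x,y]
def rk(p,pts): # p=x,y,z,yaw
    c,s=np.cos(p[3]),np.sin(p[3]); pts=np.atleast_2d(pts)
    return pts@np.array([[c,s,0],[-s,c,0],[0,0,1]])+p[:3]
L=[.130,.160,.190,.100]; S=[.096,.032,-.032,-.096]
E
cat > fit.py <<'E'
from h import *
sq={"top":[((467,84),(452,250)),((553,74),(540,280)),((643,57),(626,305)),((730,133),(717,260))],
"side":[((372,187),(232,248)),((430,235),(252,308)),((495,280),(285,375)),((495,362),(382,410))]}
W=[("top",(420,156),(.029,.13)),("top",(760,179),(.029,-.13)),("top",(415,231),(-.029,.13)),("top",(757,255),(-.029,-.13)),
("side",(415,490),(-.029,-.118)),("side",(480,457),(.029,-.118))]
def res(v):
    p=v[:4];r=[]
    for n in sq:
        for i in range(4):
            P=rk(p,[[v[4+i]+L[i]/2,S[i],.132],[v[4+i]-L[i]/2,S[i],.132]])
            r.append(proj(n,P)-px(n,sq[n][i]))
    for n,u,(x,y) in W: r.append(proj(n,rk(p,[x,y,.062]))-px(n,u))
    return np.concatenate([a.ravel() for a in r])
f=least_squares(res,[.5,-.15,.0,0,0,0,0,0],loss="soft_l1")
print(np.round(f.x,4)); print(np.round(f.fun.reshape(-1,2),1).tolist())
np.save("w.npy",f.x)
p=f.x[:4].copy(); o=rk(p,[0,.3,0])[0]; pd=np.r_[o,p[3]]; print("press guess",pd)
for n in("top","side"):
    im=cv2.imread(f"pics/{n}0.png"); x0,y0,w,h,s=((180,165,115,70,6.9) if n=="top" else (240,115,85,90,6.6))
    c=cv2.resize(im[y0:y0+h,x0:x0+w],None,fx=s,fy=s,interpolation=cv2.INTER_CUBIC)
    c=(255*(c/255.)**.45).astype(np.uint8)
    for x in(-.029,.029):
        for a,b in((.13,.107),(.085,.043),(.021,-.021),(-.043,-.085),(-.107,-.13)):
            q=(proj(n,rk(pd,[[x,a,.062],[x,b,.062]]))-[x0,y0]+.5)*s-.5
            cv2.line(c,*[tuple(int(k) for k in t) for t in q],(0,255,0),1)
    cv2.imwrite(f"pics/d_{n}.png",c)
E
python3 fit.py
```

```text
[ 0.5197 -0.1688  0.0071 -0.086   0.0108  0.007   0.0103  0.0057]
[[-0.3, -1.6], [0.2, 1.6], [0.5, -1.3], [-0.0, 2.3], [0.3, -1.8], [0.8, 1.7], [-0.4, -2.7], [1.3, 0.3], [0.8, 0.2], [-0.2, 0.6], [0.6, -0.6], [-0.1, 2.0], [1.5, -0.9], [-0.8, 1.5], [0.3, -0.3], [-0.9, 2.7], [0.0, -0.3], [-0.9, -0.1], [-0.3, -0.5], [-1.1, -0.4], [-1.7, -0.5], [-1.6, -0.8]]
press guess [ 0.54546383  0.13009329  0.00706721 -0.08601094]
```

View pics/d_top.png

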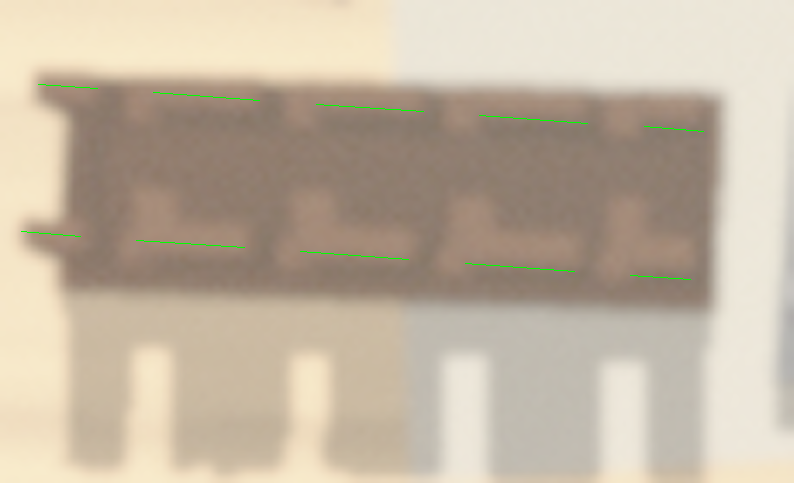

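View pics/d_side.png

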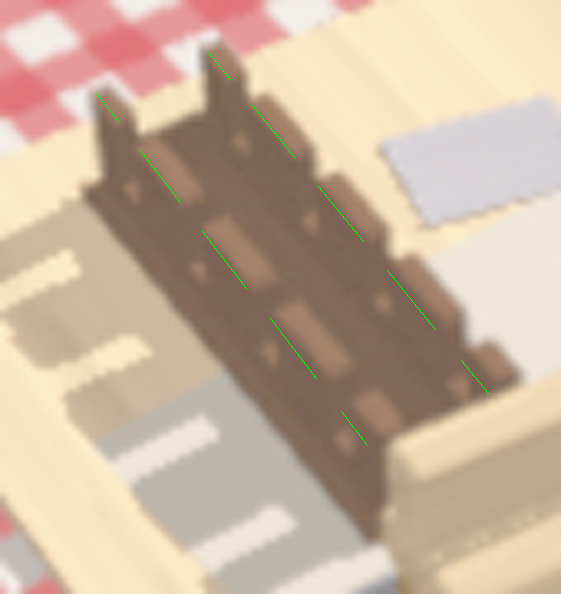

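The overlay (green) lies about right in y. The dark rack is turned less than the wash rack, since the front teeth centres are at crop px (187,246)…(650,253). I'll fit it separately.

```bash
cat > fit2.py <<'E'
from h import *
CR.update(top=(180,165,6.9),side=(240,115,6.6))
Y=[.1185,.064,0,-.064,-.1185]
O=[("top",1,Y[0],(53,232)),("top",1,Y[1],(195,244)),("top",1,0,(358,247)),("top",1,Y[3],(525,250)),("top",1,Y[4],(663,252)),
("top",0,Y[0],(68,86)),("top",0,Y[2],(373,101)),("top",0,Y[4],(675,107)),
("side",1,Y[0],(117,103)),("side",1,Y[1],(172,171)),("side",1,0,(238,252)),("side",1,Y[3],(312,339)),("side",1,Y[4],(379,412)),
("side",0,Y[0],(226,62)),("side",0,Y[1],(283,126)),("side",0,0,(355,207)),("side",0,Y[3],(432,290)),("side",0,Y[4],(495,362))]
def res(v): return np.concatenate([proj(n,rk(v,[-.029 if f else .029,y,.062]))[0]-px(n,u) for n,f,y,u in O])
f=least_squares(res,[.55,.13,.007,-.05],loss="soft_l1"); print(np.round(f.x,4)); print(np.round(f.fun.reshape(-1,2),1).tolist())
np.save("p.npy",f.x); w=np.load("w.npy")
for i in range(4): print(L[i],"from",np.round(rk(w[:4],[w[4+i],S[i],.062])[0],4),"to",np.round(rk(f.x,[0,S[i],.062])[0],4))
E
python3 fit2.py
```

```text
[ 0.5506  0.128   0.0104 -0.053 ]
[[0.3, -0.3], [0.1, -1.3], [0.4, -0.8], [0.2, -0.3], [0.8, 0.1], [-0.1, -0.6], [-0.3, -1.1], [0.2, -0.4], [-0.8, 0.2], [-0.6, 0.0], [-0.1, 0.2], [-0.2, 0.2], [-0.4, 1.0], [-0.6, -0.3], [-0.5, -0.2], [-0.6, -0.4], [-0.8, -0.2], [-0.1, 0.4]]
0.13 from [ 0.5387 -0.0741  0.0691] to [0.5556 0.2239 0.0724]
0.16 from [ 0.5294 -0.1375  0.0691] to [0.5523 0.16   0.0724]
0.19 from [ 0.5272 -0.2016  0.0691] to [0.5489 0.0961 0.0724]
0.1 from [ 0.5171 -0.2649  0.0691] to [0.5455 0.0322 0.0724]
```

send_rows --commands '[{"delta_pos": [2.2,-4.6,0],"yaw": 0.03},{"delta_pos": [2.2,-4.6,0],"yaw": 0.03},{"delta_pos": [2.2,-4.6,0],"yaw": 0.03},{"delta_pos": [2.2,-4.6,0],"yaw": 0.03},{"delta_pos": [2.2,-4.6,0],"yaw": 0.03},{"delta_pos": [2.2,-4.6,0],"yaw": 0.03},{"delta_pos": [2.2,-4.6,0],"yaw": 0.03},{"delta_pos": [2.2,-4.6,0],"yaw": 0.03},{"delta_pos": [2.2,-4.6,0],"yaw": 0.03},{"delta_pos": [2.2,-4.6,0],"yaw": 0.03}]' --grip -0.08 --force 40

```text
t: 1.35
tcp_pos: [0.4545, 0.1075, 0.2275]
tool_rot: [0.032, 0.999, -0.001, -0.001]
force: [0.7, 0.5, 0.1]
finger_gap: 0.541
```

send_rows --commands '[{"delta_pos": [2.1,-4.5,-1],"yaw": -0.01},{"delta_pos": [2.1,-4.5,-1],"yaw": -0.01},{"delta_pos": [2.1,-4.5,-1]},{"delta_pos": [2.1,-4.5,-1]},{"delta_pos": [0,0,0]},{"delta_pos": [0,0,0]}]'

```text
validation failed for argument at $.co...
```

send_rows --commands '[{"delta_pos": [2.1,-4.5,-1],"yaw": -0.01},{"delta_pos": [2.1,-4.5,-1],"yaw": -0.01},{"delta_pos": [2.1,-4.5,-1],"yaw": 0},{"delta_pos": [2.1,-4.5,-1],"yaw": 0},{"delta_pos": [0,0,0],"yaw": 0},{"delta_pos": [0,0,0],"yaw": 0}]'

```text
t: 2.1
tcp_pos: [0.5412, -0.0821, 0.1847]
tool_rot: [0.045, 0.999, -0.001, -0.001]
force: [0.0, 1.4, 0.9]
finger_gap: 0.542
```

```bash
cat > look.py <<'E'
import sys; from h import *
# look.py tag : crop both views around the racks side by side
t=manip.snapshot("top")[130:250,170:410]; s=manip.snapshot("side")[90:290,230:430]
a=cv2.resize(t,None,fx=1.65,fy=1.65,interpolation=cv2.INTER_CUBIC); t3=cv2.resize(t,(800,400),interpolation=cv2.INTER_CUBIC)
b=cv2.resize(s,(400,400),interpolation=cv2.INTER_CUBIC)
o=np.zeros((400,800,3),np.uint8); o[:a.shape[0],:a.shape[1]]=a[:,:400]; o[:,400:]=b
cv2.imwrite(f"pics/{sys.argv[1]}.png",o); print(manip.sense()["tcp_pos"])
E
python3 look.py a1
```

```text
[ 0.54141101 -0.08162553  0.18514099]
```

View pics/a1.png

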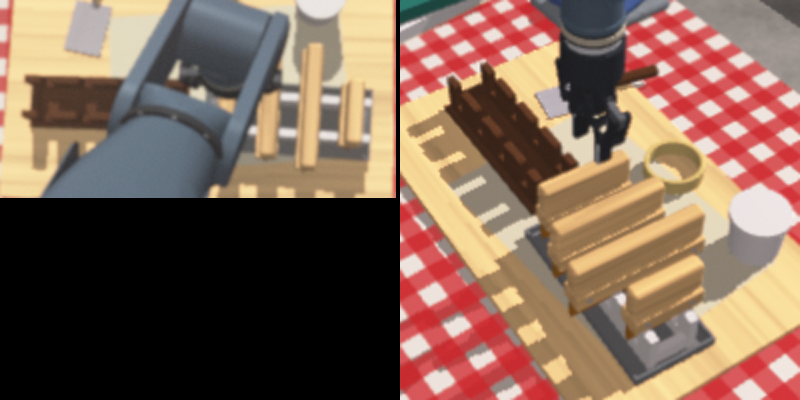

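The gripper stands over the 130 squeegee at side crop (600,140), clear of everything. I'll correct y and descend.

send_rows --commands '[{"delta_pos": [-0.2,0.7,0],"yaw": 0},{"delta_pos": [0,0,0],"yaw": 0},{"delta_pos": [0,0,-1.5],"yaw": 0},{"delta_pos": [0,0,-1.5],"yaw": 0},{"delta_pos": [0,0,-1],"yaw": 0},{"delta_pos": [0,0,0],"yaw": 0}]'

```text
t: 2.95
tcp_pos: [0.5376, -0.0706, 0.1423]
tool_rot: [0.042, 0.999, -0.001, -0.002]
force: [-0.3, 0.4, -0.5]
finger_gap: 0.537
```

send_rows --commands '[{"delta_pos": [0,-0.3,-1],"yaw": 0},{"delta_pos": [0,0,-1],"yaw": 0},{"delta_pos": [0,0,-1],"yaw": 0},{"delta_pos": [0,0,-0.4],"yaw": 0},{"delta_pos": [0,0,0],"yaw": 0}]'

```text
t: 3.58
tcp_pos: [0.5379, -0.0744, 0.1058]
tool_rot: [0.043, 0.999, -0.001, -0.001]
force: [-0.1, 0.2, 0.4]
finger_gap: 0.539
```

```bash
sed -i 's/\[90:290,230:430\]/[150:270,280:400]/' look.py; python3 look.py a2
```

```text
[ 0.53819845 -0.07444984  0.10627757]
```

View pics/a2.png

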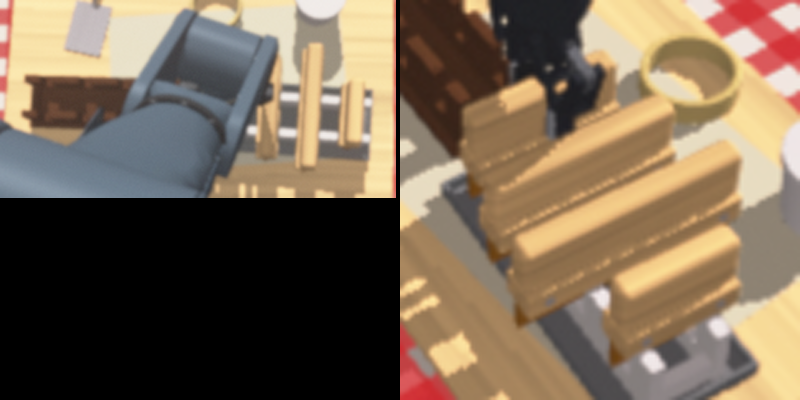

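The fingers straddle the 130, though the side view (fingertip about (560,130), wood from 465 to 615) suggests they sit beyond mid length. I'll check the x estimates with a wireframe overlay on the first pictures.

```bash
cat > ov.py <<'E'
from h import *
w=np.load("w.npy"); o=np.zeros((590,800,3),np.uint8)
for n,(x0,y0,W,H),s,(ox,oy) in(("top",(290,145,115,100),3.5,(0,0)),("side",(290,155,105,150),3.8,(400,0))):
    c=cv2.resize(cv2.imread(f"pics/{n}0.png")[y0:y0+H,x0:x0+W],None,fx=s,fy=s,interpolation=cv2.INTER_CUBIC)
    for i in range(4):
        l=L[i]/2
        for h,t in((.132,.012),(.062,.017)):
            P=[[w[4+i]+a*l,S[i]+b*t,h] for a,b in((1,1),(1,-1),(-1,-1),(-1,1))]
            q=(proj(n,rk(w[:4],P))-[x0,y0]+.5)*s-.5
            cv2.polylines(c,[q.round().astype(int)],True,(0,255,0) if h>.1 else (255,0,0),1)
    o[oy:oy+c.shape[0],ox:ox+c.shape[1]]=c[:590]
cv2.imwrite("pics/ov.png",o)
E
python3 ov.py
```

```text
(no output)
```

View pics/ov.png

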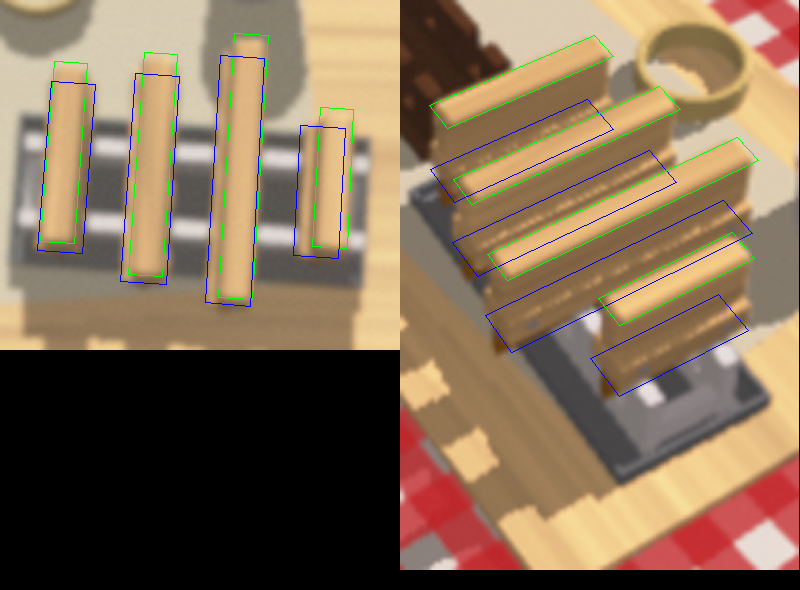

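The wireframes agree with the wood to within a few mm, with far ends about 2 px short, so the grasp is near centre. I'll close and lift.

send_rows --commands '[{"delta_pos": [-0.2,0,0],"yaw": 0},{"delta_pos": [0,0,0],"yaw": 0},{"delta_pos": [0,0,0],"yaw": 0},{"delta_pos": [0,0,0],"yaw": 0},{"delta_pos": [0,0,0],"yaw": 0}]' --grip 1 --force 50

```text
t: 4.3
tcp_pos: [0.5362, -0.0744, 0.1068]
tool_rot: [0.042, 0.999, -0.001, -0.001]
force: [0.1, 0.2, -0.7]
finger_gap: 0.274
```

send_rows --commands '[{"delta_pos": [0,0,1.5],"yaw": 0},{"delta_pos": [0,0,2],"yaw": 0},{"delta_pos": [0,0,2],"yaw": 0},{"delta_pos": [0,0,1.5],"yaw": 0},{"delta_pos": [0.2,2.5,0],"yaw": 0.005},{"delta_pos": [0.3,4,0],"yaw": 0.005},{"delta_pos": [0.3,4,0],"yaw": 0.005},{"delta_pos": [0.3,4,0],"yaw": 0.005},{"delta_pos": [0.2,4,0],"yaw": 0.005},{"delta_pos": [0.2,4,0],"yaw": 0.005}]'

```text
t: 5.55
tcp_pos: [0.5522, 0.154, 0.1878]
tool_rot: [0.03, 1.0, -0.002, 0.003]
force: [2.2, -0.4, -2.4]
finger_gap: 0.269
```

send_rows --commands '[{"delta_pos": [0.1,3,0],"yaw": 0.005},{"delta_pos": [0.1,2.5,0],"yaw": 0},{"delta_pos": [0,0.7,0],"yaw": 0},{"delta_pos": [0,0,-1],"yaw": 0},{"delta_pos": [0,0,0],"yaw": 0},{"delta_pos": [0,0,0],"yaw": 0}]'

```text
t: 6.3
tcp_pos: [0.5531, 0.2186, 0.1801]
tool_rot: [0.026, 1.0, -0.002, 0.004]
force: [0.7, -0.3, -2.1]
finger_gap: 0.274
```

send_rows --commands '[{"delta_pos": [0.2,0.45,0],"yaw": 0},{"delta_pos": [0,0,-1.3],"yaw": 0},{"delta_pos": [0,0,-1.2],"yaw": 0},{"delta_pos": [0,0,-0.6],"yaw": 0},{"delta_pos": [0,0,0],"yaw": 0},{"delta_pos": [0,0,0],"yaw": 0}]'

```text
t: 7.05
tcp_pos: [0.5551, 0.2218, 0.146]
tool_rot: [0.027, 1.0, -0.002, 0.003]
force: [-0.2, 0.3, -2.9]
finger_gap: 0.276
```

```bash
cat > look2.py <<'E'
import sys; from h import *
x0,y0,W,H=map(int,sys.argv[2:6]); s=780/W
c=cv2.resize(manip.snapshot("side")[y0:y0+H,x0:x0+W],None,fx=s,fy=s,interpolation=cv2.INTER_CUBIC)
cv2.imwrite(f"pics/{sys.argv[1]}.png",(255*(c/255.)**.6).astype(np.uint8))
s=manip.sense(); print(s["tcp_pos"],s["tool_rot"])
E
python3 look2.py b1 235 95 110 80
```

```text
[0.55506098 0.22188557 0.14606107] [ 0.02705013  0.99962723 -0.00229322  0.00290447]
```

View pics/b1.png

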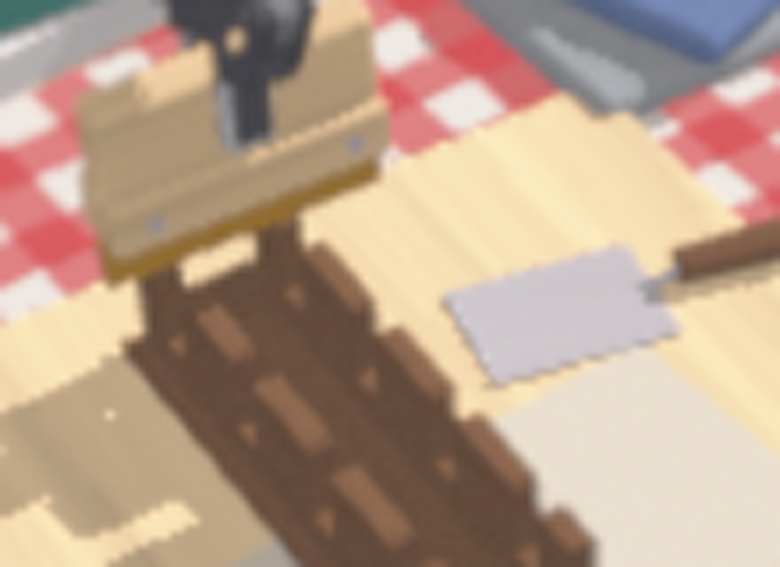

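The 130 is held level. Its blade (u 110–385, mid 248) is centred over the slot between teeth 1 and 2 (mid about 252). I'll lower it.

send_rows --commands '[{"delta_pos": [0,0.2,-0.8],"yaw": 0},{"delta_pos": [0,0,-0.8],"yaw": 0},{"delta_pos": [0,0,-0.8],"yaw": 0},{"delta_pos": [0,0,-0.8],"yaw": 0},{"delta_pos": [0,0,0],"yaw": 0},{"delta_pos": [0,0,0],"yaw": 0}]'

```text
t: 7.85
tcp_pos: [0.5552, 0.2241, 0.112]
tool_rot: [0.027, 1.0, -0.002, 0.003]
force: [-0.5, 0.4, -1.4]
finger_gap: 0.275
```

send_rows --commands '[{"delta_pos": [0,0,-0.3],"yaw": 0},{"delta_pos": [0,0,-0.2],"yaw": 0},{"delta_pos": [0,0,0],"yaw": 0},{"delta_pos": [0,0,0],"yaw": 0}]'

```text
t: 8.35
tcp_pos: [0.5558, 0.2242, 0.1074]
tool_rot: [0.027, 1.0, -0.002, 0.004]
force: [0.1, 0.4, -2.3]
finger_gap: 0.279
```

send_rows --commands '[{"delta_pos": [0,0,-0.15],"yaw": 0},{"delta_pos": [0,0,-0.15],"yaw": 0},{"delta_pos": [0,0,0],"yaw": 0}]'

```text
t: 8.72
tcp_pos: [0.5562, 0.2243, 0.1074]
tool_rot: [0.027, 1.0, -0.002, 0.005]
force: [0.2, -0.7, -1.9]
finger_gap: 0.275
```

send_rows --commands '[{"delta_pos": [0,0,-0.4],"yaw": 0},{"delta_pos": [0,0,-0.3],"yaw": 0}]'

```text
t: 8.98
tcp_pos: [0.5572, 0.2244, 0.1066]
tool_rot: [0.027, 1.0, -0.002, 0.006]
force: [-5.3, -2.0, 19.0]
finger_gap: 0.273
```

Contact at TCP z 0.107, as expected, so it is seated. I'll release and rise.

send_rows --commands '[{"delta_pos": [0,0,0.1],"yaw": 0},{"delta_pos": [0,0,0],"yaw": 0},{"delta_pos": [0,0,0],"yaw": 0},{"delta_pos": [0,0,0],"yaw": 0},{"delta_pos": [0,0,2.5],"yaw": 0},{"delta_pos": [0,0,3],"yaw": 0},{"delta_pos": [0,0,3],"yaw": 0},{"delta_pos": [0,0,0],"yaw": 0}]' --grip -0.08

```text
t: 9.98
tcp_pos: [0.5572, 0.2243, 0.1925]
tool_rot: [0.027, 1.0, -0.002, 0.005]
force: [0.1, 0.3, -0.1]
finger_gap: 0.538
```

send_rows --commands '[{"delta_pos": [-0.3,-3,0],"yaw": -0.004},{"delta_pos": [-0.3,-4.2,0],"yaw": -0.004},{"delta_pos": [-0.3,-4.5,0],"yaw": -0.004},{"delta_pos": [-0.4,-4.5,0],"yaw": -0.004},{"delta_pos": [-0.4,-4.5,0],"yaw": -0.004},{"delta_pos": [-0.4,-4.5,0],"yaw": -0.004},{"delta_pos": [-0.3,-4.2,0],"yaw": -0.004},{"delta_pos": [-0.3,-3.5,0],"yaw": -0.004},{"delta_pos": [-0.2,-2,0],"yaw": 0},{"delta_pos": [0,0,0],"yaw": 0}]'

```text
t: 11.22
tcp_pos: [0.5192, -0.1335, 0.1781]
tool_rot: [0.043, 0.999, 0.0, -0.005]
force: [-0.6, 0.3, -0.0]
finger_gap: 0.543
```

send_rows --commands '[{"delta_pos": [0,0,0],"yaw": 0}]'

```text
t: 11.35
tcp_pos: [0.5185, -0.1326, 0.1772]
tool_rot: [0.043, 0.999, 0.001, -0.006]
force: [0.5, -0.5, 0.2]
finger_gap: 0.54
```

send_rows --commands '[{"delta_pos": [0.85,-0.45,0],"yaw": 0},{"delta_pos": [0,0,-1],"yaw": 0},{"delta_pos": [0,0,-1.5],"yaw": 0},{"delta_pos": [0,0,-0.5],"yaw": 0},{"delta_pos": [0,0,0],"yaw": 0}]'

```text
t: 11.98
tcp_pos: [0.5272, -0.1339, 0.1439]
tool_rot: [0.041, 0.999, 0.002, -0.007]
force: [-0.1, 0.7, 1.5]
finger_gap: 0.541
```

send_rows --commands '[{"delta_pos": [0,-0.4,-0.5],"yaw": -0.005},{"delta_pos": [0,0,-1],"yaw": 0},{"delta_pos": [0,0,-1],"yaw": 0},{"delta_pos": [0,0,-0.9],"yaw": 0},{"delta_pos": [0,0,0],"yaw": 0}]'

```text
t: 12.6
tcp_pos: [0.5271, -0.1385, 0.1076]
tool_rot: [0.044, 0.999, 0.002, -0.007]
force: [0.2, 0.3, 0.6]
finger_gap: 0.54
```

send_rows --commands '[{"delta_pos": [0,0.1,0],"yaw": 0},{"delta_pos": [0,0,0],"yaw": 0},{"delta_pos": [0,0,0],"yaw": 0},{"delta_pos": [0,0,0],"yaw": 0},{"delta_pos": [0,0,0],"yaw": 0}]' --grip 1

```text
t: 13.22
tcp_pos: [0.5273, -0.1373, 0.1077]
tool_rot: [0.044, 0.999, 0.002, -0.007]
force: [-0.3, 0.1, -2.0]
finger_gap: 0.274
```

send_rows --commands '[{"delta_pos": [0,0,1.5],"yaw": 0},{"delta_pos": [0,0,2],"yaw": 0},{"delta_pos": [0,0,2],"yaw": 0},{"delta_pos": [0,0,1.5],"yaw": 0},{"delta_pos": [0.2,2.5,0],"yaw": 0.005},{"delta_pos": [0.3,4,0],"yaw": 0.005},{"delta_pos": [0.4,4,0],"yaw": 0.005},{"delta_pos": [0.4,4,0],"yaw": 0.005},{"delta_pos": [0.3,4,0],"yaw": 0.005},{"delta_pos": [0.2,4,0],"yaw": 0.005}]'

```text
t: 14.48
tcp_pos: [0.5465, 0.0907, 0.1893]
tool_rot: [0.032, 0.999, 0.0, -0.002]
force: [1.1, 0.0, -1.8]
finger_gap: 0.274
```

send_rows --commands '[{"delta_pos": [0.2,3,0],"yaw": 0.005},{"delta_pos": [0.2,2.5,0],"yaw": 0.003},{"delta_pos": [0.1,1,0],"yaw": 0},{"delta_pos": [0,0,-1],"yaw": 0},{"delta_pos": [0,0,-1],"yaw": 0},{"delta_pos": [0,0,0],"yaw": 0}]'

```text
t: 15.22
tcp_pos: [0.5503, 0.1586, 0.171]
tool_rot: [0.026, 1.0, -0.0, -0.002]
force: [-0.3, -0.3, -2.5]
finger_gap: 0.276
```

send_rows --commands '[{"delta_pos": [0.2,0.15,-0.5],"yaw": 0},{"delta_pos": [0,0,-1],"yaw": 0},{"delta_pos": [0,0,-1],"yaw": 0},{"delta_pos": [0,0,0],"yaw": 0},{"delta_pos": [0,0,0],"yaw": 0}]'

```text
t: 15.85
tcp_pos: [0.5526, 0.1586, 0.1436]
tool_rot: [0.027, 1.0, -0.0, -0.003]
force: [0.3, -0.2, -1.9]
finger_gap: 0.273
```

```bash
python3 look2.py b2 235 95 110 80
```

```text
[0.55251329 0.15863902 0.14359528] [ 2.74395262e-02  9.99619922e-01 -2.22331474e-04 -2.65208536e-03]
```

View pics/b2.png

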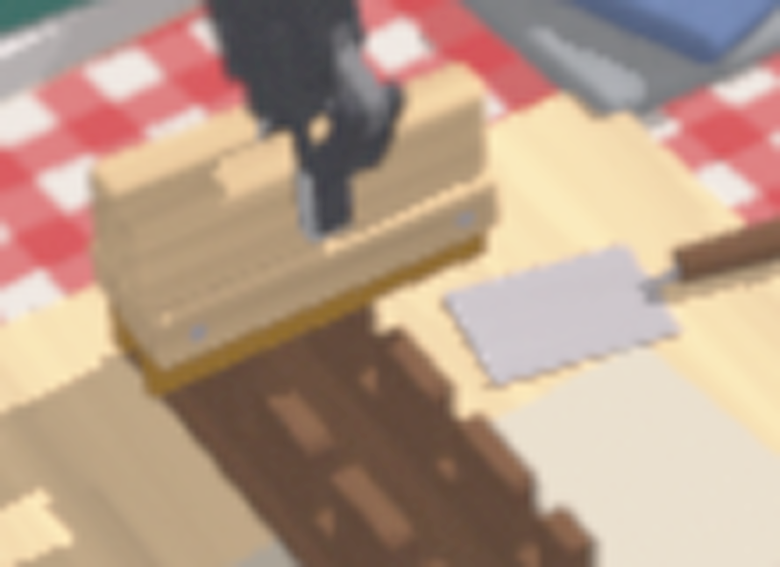

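The 160 is level and centred (mid u 320 against slot mid about 318). I'll lower it.

send_rows --commands '[{"delta_pos": [0,0.15,-0.8],"yaw": 0},{"delta_pos": [0,0,-0.8],"yaw": 0},{"delta_pos": [0,0,-0.8],"yaw": 0},{"delta_pos": [0,0,-0.7],"yaw": 0},{"delta_pos": [0,0,-0.3],"yaw": 0},{"delta_pos": [0,0,0],"yaw": 0}]'

```text
t: 16.65
tcp_pos: [0.5528, 0.1604, 0.1079]
tool_rot: [0.027, 1.0, -0.0, -0.002]
force: [-1.1, -0.2, 1.1]
finger_gap: 0.277
```

send_rows --commands '[{"delta_pos": [0,0,-0.4],"yaw": 0},{"delta_pos": [0,0,-0.3],"yaw": 0}]'

```text
t: 16.9
tcp_pos: [0.5534, 0.1604, 0.1075]
tool_rot: [0.026, 1.0, -0.001, -0.001]
force: [-5.1, -0.8, 14.9]
finger_gap: 0.273
```

Seated at the same height. I'll release, rise, and go to the 190 at (0.525, -0.2016).

send_rows --commands '[{"delta_pos": [0,0,0.1],"yaw": 0},{"delta_pos": [0,0,0],"yaw": 0},{"delta_pos": [0,0,0],"yaw": 0},{"delta_pos": [0,0,0],"yaw": 0},{"delta_pos": [0,0,2.5],"yaw": 0},{"delta_pos": [0,0,3],"yaw": 0},{"delta_pos": [0,0,3],"yaw": 0},{"delta_pos": [0,0,0],"yaw": 0}]' --grip -0.08

```text
t: 17.9
tcp_pos: [0.5542, 0.1603, 0.195]
tool_rot: [0.026, 1.0, -0.0, -0.001]
force: [1.1, -0.5, -0.3]
finger_gap: 0.542
```

send_rows --commands '[{"delta_pos": [-0.2,-3,0],"yaw": -0.004},{"delta_pos": [-0.2,-4.2,0.1],"yaw": -0.004},{"delta_pos": [-0.3,-4.5,0.1],"yaw": -0.004},{"delta_pos": [-0.3,-4.5,0.1],"yaw": -0.004},{"delta_pos": [-0.3,-4.5,0.1],"yaw": -0.004},{"delta_pos": [-0.3,-4.5,0.1],"yaw": -0.004},{"delta_pos": [-0.2,-4.2,0.1],"yaw": -0.004},{"delta_pos": [-0.1,-3.5,0],"yaw": -0.004},{"delta_pos": [0,-2.2,0],"yaw": 0},{"delta_pos": [0,0,0],"yaw": 0}]'

```text
t: 19.15
tcp_pos: [0.5271, -0.1986, 0.1871]
tool_rot: [0.042, 0.999, 0.003, -0.01]
force: [0.0, 0.4, -0.0]
finger_gap: 0.539
```

send_rows --commands '[{"delta_pos": [-0.2,-0.2,-0.5],"yaw": -0.003},{"delta_pos": [0,0,-1.5],"yaw": 0},{"delta_pos": [0,0,-1.5],"yaw": 0},{"delta_pos": [0,0,-0.7],"yaw": 0},{"delta_pos": [0,0,0],"yaw": 0}]'

```text
t: 19.77
tcp_pos: [0.5237, -0.1953, 0.1405]
tool_rot: [0.041, 0.999, 0.005, -0.013]
force: [0.7, 0.3, 0.2]
finger_gap: 0.542
```

send_rows --commands '[{"delta_pos": [0.1,-0.6,0],"yaw": -0.004},{"delta_pos": [0,0,-0.8],"yaw": 0},{"delta_pos": [0,0,-1],"yaw": 0},{"delta_pos": [0,0,-1],"yaw": 0},{"delta_pos": [0,0,-0.4],"yaw": 0},{"delta_pos": [0,0,0],"yaw": 0}]'

```text
t: 20.52
tcp_pos: [0.5252, -0.2022, 0.1067]
tool_rot: [0.043, 0.999, 0.005, -0.012]
force: [-0.0, 0.2, 0.3]
finger_gap: 0.539
```

send_rows --commands '[{"delta_pos": [0,0.05,0.1],"yaw": 0},{"delta_pos": [0,0,0],"yaw": 0},{"delta_pos": [0,0,0],"yaw": 0},{"delta_pos": [0,0,0],"yaw": 0},{"delta_pos": [0,0,0],"yaw": 0}]' --grip 1

```text
t: 21.15
tcp_pos: [0.5253, -0.2016, 0.108]
tool_rot: [0.043, 0.999, 0.005, -0.012]
force: [-0.5, 0.3, -2.2]
finger_gap: 0.273
```

send_rows --commands '[{"delta_pos": [0,0,1.5],"yaw": 0},{"delta_pos": [0,0,2],"yaw": 0},{"delta_pos": [0,0,2],"yaw": 0},{"delta_pos": [0,0,1.5],"yaw": 0},{"delta_pos": [0.2,2.5,0],"yaw": 0.005},{"delta_pos": [0.3,4,0],"yaw": 0.005},{"delta_pos": [0.4,4,0],"yaw": 0.005},{"delta_pos": [0.4,4,0],"yaw": 0.005},{"delta_pos": [0.3,4,0],"yaw": 0.005},{"delta_pos": [0.2,4,0],"yaw": 0.005}]'

```text
t: 22.4
tcp_pos: [0.5438, 0.0263, 0.1864]
tool_rot: [0.031, 0.999, 0.004, -0.009]
force: [-0.4, -0.9, -3.3]
finger_gap: 0.27
```

send_rows --commands '[{"delta_pos": [0.2,3,0],"yaw": 0.005},{"delta_pos": [0.2,2.5,0],"yaw": 0.003},{"delta_pos": [0.1,1.2,0],"yaw": 0},{"delta_pos": [0,0,-1],"yaw": 0},{"delta_pos": [0,0,-1],"yaw": 0},{"delta_pos": [0,0,-0.5],"yaw": 0},{"delta_pos": [0,0,0],"yaw": 0}]'

```text
t: 23.28
tcp_pos: [0.5475, 0.0956, 0.1608]
tool_rot: [0.026, 1.0, 0.003, -0.01]
force: [-0.0, 0.3, -2.0]
finger_gap: 0.273
```

send_rows --commands '[{"delta_pos": [0.1,0,-1],"yaw": 0},{"delta_pos": [0,0,-0.6],"yaw": 0},{"delta_pos": [0,0,0],"yaw": 0},{"delta_pos": [0,0,0],"yaw": 0}]'

```text
t: 23.78
tcp_pos: [0.5489, 0.0948, 0.1436]
tool_rot: [0.026, 1.0, 0.003, -0.01]
force: [0.4, -0.6, -3.3]
finger_gap: 0.273
```

```bash
python3 look2.py b3 235 95 110 80
```

```text
[0.54889531 0.09477841 0.14365455] [ 0.0264854   0.99959354  0.00281304 -0.01016678]
```

View pics/b3.png

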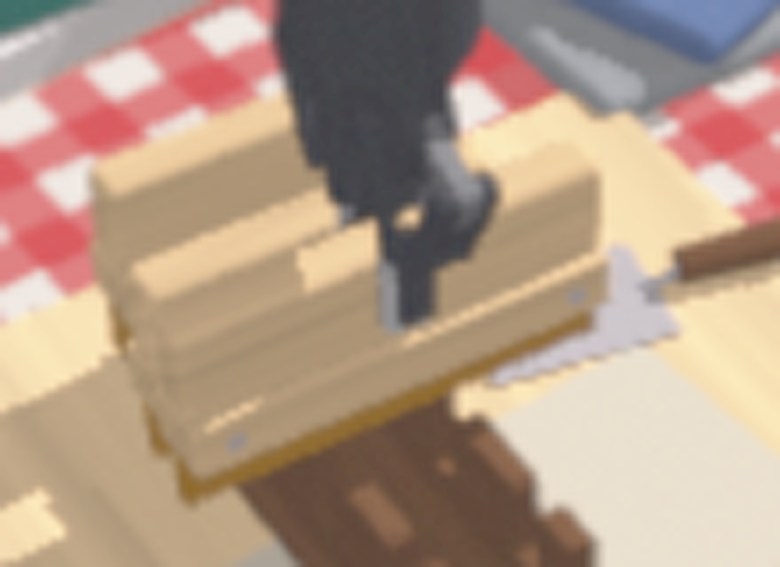

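The 190 is level and centred (mid u 390 against slot mid about 395), with the 160 hanging in place behind it. I'll lower it.

send_rows --commands '[{"delta_pos": [0.1,0.12,-0.8],"yaw": 0},{"delta_pos": [0,0,-0.8],"yaw": 0},{"delta_pos": [0,0,-0.8],"yaw": 0},{"delta_pos": [0,0,-0.7],"yaw": 0},{"delta_pos": [0,0,-0.3],"yaw": 0},{"delta_pos": [0,0,0],"yaw": 0}]'

```text
t: 24.58
tcp_pos: [0.5502, 0.0963, 0.108]
tool_rot: [0.026, 1.0, 0.003, -0.01]
force: [0.3, 0.7, 2.2]
finger_gap: 0.276
```

send_rows --commands '[{"delta_pos": [0,0,-0.4],"yaw": 0},{"delta_pos": [0,0,-0.3],"yaw": 0}]'

```text
t: 24.82
tcp_pos: [0.5503, 0.0964, 0.1078]
tool_rot: [0.026, 1.0, 0.003, -0.009]
force: [-4.7, -1.1, 14.7]
finger_gap: 0.282
```

send_rows --commands '[{"delta_pos": [0,0,0.1],"yaw": 0},{"delta_pos": [0,0,0],"yaw": 0},{"delta_pos": [0,0,0],"yaw": 0},{"delta_pos": [0,0,0],"yaw": 0},{"delta_pos": [0,0,2.5],"yaw": 0},{"delta_pos": [0,0,3],"yaw": 0},{"delta_pos": [0,0,3],"yaw": 0},{"delta_pos": [0,0,0],"yaw": 0}]' --grip -0.08

```text
t: 25.82
tcp_pos: [0.5512, 0.0963, 0.1951]
tool_rot: [0.026, 1.0, 0.003, -0.009]
force: [-0.1, 0.4, 0.7]
finger_gap: 0.541
```

send_rows --commands '[{"delta_pos": [-0.2,-3,0],"yaw": -0.004},{"delta_pos": [-0.3,-4.2,0.1],"yaw": -0.004},{"delta_pos": [-0.4,-4.5,0.1],"yaw": -0.004},{"delta_pos": [-0.4,-4.5,0.1],"yaw": -0.004},{"delta_pos": [-0.4,-4.5,0.1],"yaw": -0.004},{"delta_pos": [-0.4,-4.5,0.1],"yaw": -0.004},{"delta_pos": [-0.3,-4.2,0.1],"yaw": -0.004},{"delta_pos": [-0.2,-3.5,0],"yaw": -0.004},{"delta_pos": [-0.1,-2.4,0],"yaw": -0.003},{"delta_pos": [0,0,0],"yaw": 0}]'

```text
t: 27.08
tcp_pos: [0.5155, -0.2646, 0.1859]
tool_rot: [0.044, 0.999, 0.008, -0.019]
force: [0.5, -0.0, -0.2]
finger_gap: 0.541
```

send_rows --commands '[{"delta_pos": [0,0,-0.5],"yaw": 0},{"delta_pos": [0,0,0],"yaw": 0}]'

```text
t: 27.32
tcp_pos: [0.5144, -0.262, 0.1787]
tool_rot: [0.043, 0.999, 0.009, -0.021]
force: [-0.6, -0.9, 0.9]
finger_gap: 0.537
```

send_rows --commands '[{"delta_pos": [0,-0.3,-1],"yaw": -0.002},{"delta_pos": [0,0,-1.5],"yaw": 0},{"delta_pos": [0,0,-1],"yaw": 0},{"delta_pos": [0,0,0],"yaw": 0}]'

```text
t: 27.82
tcp_pos: [0.5142, -0.2625, 0.1405]
tool_rot: [0.043, 0.999, 0.01, -0.021]
force: [-0.2, 0.0, -0.6]
finger_gap: 0.536
```

send_rows --commands '[{"delta_pos": [0.1,-0.25,-0.4],"yaw": 0},{"delta_pos": [0,0,-0.9],"yaw": 0},{"delta_pos": [0,0,-1],"yaw": 0},{"delta_pos": [0,0,-0.8],"yaw": 0},{"delta_pos": [0,0,0],"yaw": 0}]'

```text
t: 28.45
tcp_pos: [0.5155, -0.2656, 0.1076]
tool_rot: [0.043, 0.999, 0.01, -0.021]
force: [-0.3, -0.7, 0.1]
finger_gap: 0.537
```

```bash
python3 look2.py b4 300 190 110 80
```

```text
[ 0.51576274 -0.2657058   0.10791518] [ 0.04275965  0.99882268  0.00969206 -0.02075904]
```

View pics/b4.png

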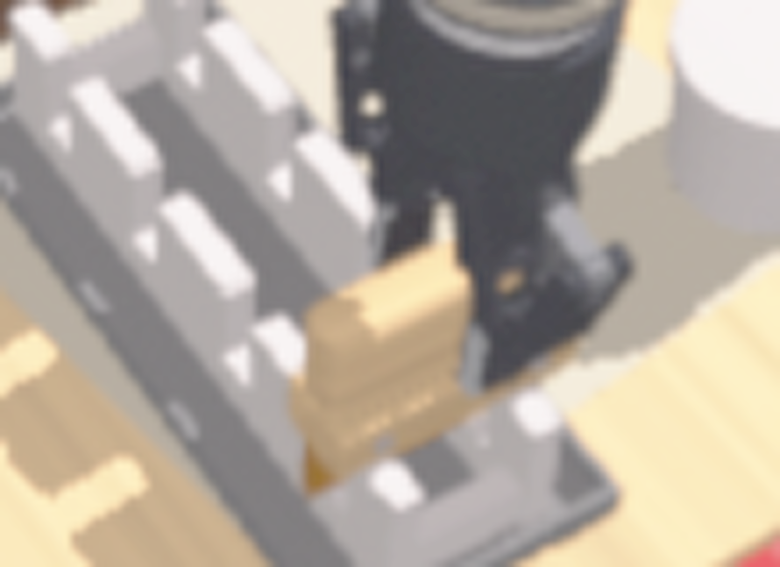

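The fingers straddle the 100 at mid length (fingertip about u 490, less the 40 px sideways offset, equals wood mid of about 448). I'll grip and carry.

send_rows --commands '[{"delta_pos": [0,0.05,0],"yaw": 0},{"delta_pos": [0,0,0],"yaw": 0},{"delta_pos": [0,0,0],"yaw": 0},{"delta_pos": [0,0,0],"yaw": 0},{"delta_pos": [0,0,0],"yaw": 0}]' --grip 1

```text
t: 29.12
tcp_pos: [0.516, -0.2652, 0.1084]
tool_rot: [0.043, 0.999, 0.009, -0.02]
force: [-0.5, 1.0, -1.4]
finger_gap: 0.275
```

send_rows --commands '[{"delta_pos": [0,0,1.5],"yaw": 0},{"delta_pos": [0,0,2],"yaw": 0},{"delta_pos": [0,0,2],"yaw": 0},{"delta_pos": [0,0,1.5],"yaw": 0},{"delta_pos": [0.2,2.5,0],"yaw": 0.005},{"delta_pos": [0.4,4,0],"yaw": 0.005},{"delta_pos": [0.4,4,0],"yaw": 0.005},{"delta_pos": [0.4,4,0],"yaw": 0.005},{"delta_pos": [0.4,4,0],"yaw": 0.005},{"delta_pos": [0.3,4,0],"yaw": 0.005}]'

```text
t: 30.38
tcp_pos: [0.5338, -0.0289, 0.1825]
tool_rot: [0.029, 0.999, 0.011, -0.022]
force: [1.6, -0.7, -1.2]
finger_gap: 0.275
```

send_rows --commands '[{"delta_pos": [0.5,2.7,0],"yaw": 0.002},{"delta_pos": [0.3,2,0],"yaw": 0},{"delta_pos": [0.2,1,0],"yaw": 0},{"delta_pos": [0,0,-1],"yaw": 0},{"delta_pos": [0,0,-1],"yaw": 0},{"delta_pos": [0,0,0],"yaw": 0},{"delta_pos": [0,0,0],"yaw": 0}]'

```text
t: 31.25
tcp_pos: [0.538, 0.0364, 0.1587]
tool_rot: [0.025, 0.999, 0.012, -0.027]
force: [0.1, -0.0, -1.8]
finger_gap: 0.276
```

send_rows --commands '[{"delta_pos": [0.8,-0.4,-0.5],"yaw": -0.002},{"delta_pos": [0,0,-0.8],"yaw": 0},{"delta_pos": [0,0,0],"yaw": 0},{"delta_pos": [0,0,0],"yaw": 0}]'

```text
t: 31.75
tcp_pos: [0.5473, 0.031, 0.145]
tool_rot: [0.027, 0.999, 0.012, -0.026]
force: [0.7, -0.2, -1.2]
finger_gap: 0.27
```

```bash
python3 look2.py b5 235 95 110 80
```

```text
[0.54709958 0.03100053 0.14492586] [ 0.02688509  0.99921796  0.01180139 -0.02648367]
```

View pics/b5.png

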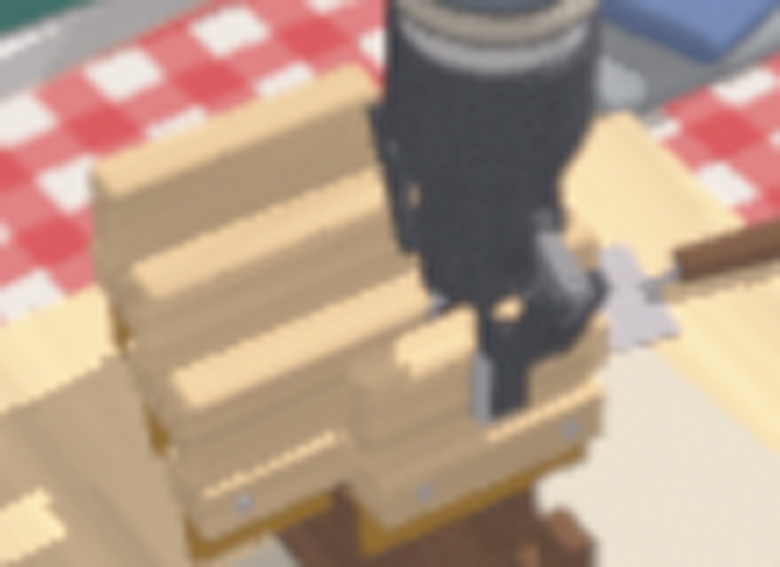

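The 100 is level and centred (mid u 472 against slot mid about 469), with the others hanging in order. I'll lower it.

send_rows --commands '[{"delta_pos": [0,0.1,-0.8],"yaw": 0},{"delta_pos": [0,0,-0.8],"yaw": 0},{"delta_pos": [0,0,-0.8],"yaw": 0},{"delta_pos": [0,0,-0.8],"yaw": 0},{"delta_pos": [0,0,-0.3],"yaw": 0},{"delta_pos": [0,0,0],"yaw": 0}]'

```text
t: 32.55
tcp_pos: [0.5467, 0.0325, 0.1087]
tool_rot: [0.027, 0.999, 0.012, -0.027]
force: [-0.5, -0.6, 1.1]
finger_gap: 0.274
```

send_rows --commands '[{"delta_pos": [0,0,-0.4],"yaw": 0},{"delta_pos": [0,0,-0.3],"yaw": 0}]'

```text
t: 32.8
tcp_pos: [0.5466, 0.0325, 0.1084]
tool_rot: [0.026, 0.999, 0.011, -0.026]
force: [-5.3, 0.8, 19.0]
finger_gap: 0.276
```

Seated. I'll release, rise straight, then swing clear for a last look.

send_rows --commands '[{"delta_pos": [0,0,0.1],"yaw": 0},{"delta_pos": [0,0,0],"yaw": 0},{"delta_pos": [0,0,0],"yaw": 0},{"delta_pos": [0,0,0],"yaw": 0},{"delta_pos": [0,0,2.5],"yaw": 0},{"delta_pos": [0,0,3],"yaw": 0},{"delta_pos": [0,0,3],"yaw": 0},{"delta_pos": [0,0,3],"yaw": 0}]' --grip -0.08

```text
t: 33.8
tcp_pos: [0.5446, 0.0327, 0.2233]
tool_rot: [0.026, 0.999, 0.012, -0.03]
force: [0.3, -0.7, -0.1]
finger_gap: 0.537
```

send_rows --commands '[{"delta_pos": [0,-3,1],"yaw": 0},{"delta_pos": [0,-5,0],"yaw": 0},{"delta_pos": [0,-5,0],"yaw": 0},{"delta_pos": [0,-5,0],"yaw": 0},{"delta_pos": [0,-5,0],"yaw": 0},{"delta_pos": [0,-5,0],"yaw": 0},{"delta_pos": [0,-5,0],"yaw": 0},{"delta_pos": [0,0,0],"yaw": 0}]'

```text
t: 34.8
tcp_pos: [0.5446, -0.3071, 0.2333]
tool_rot: [0.025, 0.999, 0.012, -0.028]
force: [-0.3, 1.1, 0.5]
finger_gap: 0.538
```

Run:
```python
from h import *
p=np.load("p.npy"); o=np.zeros((590,800,3),np.uint8)
for n,(x0,y0,W,H),s,ox in(("top",(175,90,230,150),1.73,0),("side",(235,90,150,150),2.65,402)):
    c=cv2.resize(manip.snapshot(n)[y0:y0+H,x0:x0+W],None,fx=s,fy=s,interpolation=cv2.INTER_CUBIC)
    for i in range(4):
        P=[[a*L[i]/2,S[i]+b*.012,.132] for a,b in((1,1),(1,-1),(-1,-1),(-1,1))]
        cv2.polylines(c,[((proj(n,rk(p,P))-[x0,y0]+.5)*s-.5).round().astype(int)],True,(0,255,0),1)
    c=c[:590,:800-ox]; o[:c.shape[0],ox:ox+c.shape[1]]=c
cv2.imwrite("pics/fin.png",o); s=manip.sense(); print(s["t"],s["tcp_pos"],s["force"])
```

```text
34.9 [ 0.54433985 -0.30306975  0.23313265] [0.31877816 0.30535999 0.42622094]
```

View pics/fin.png

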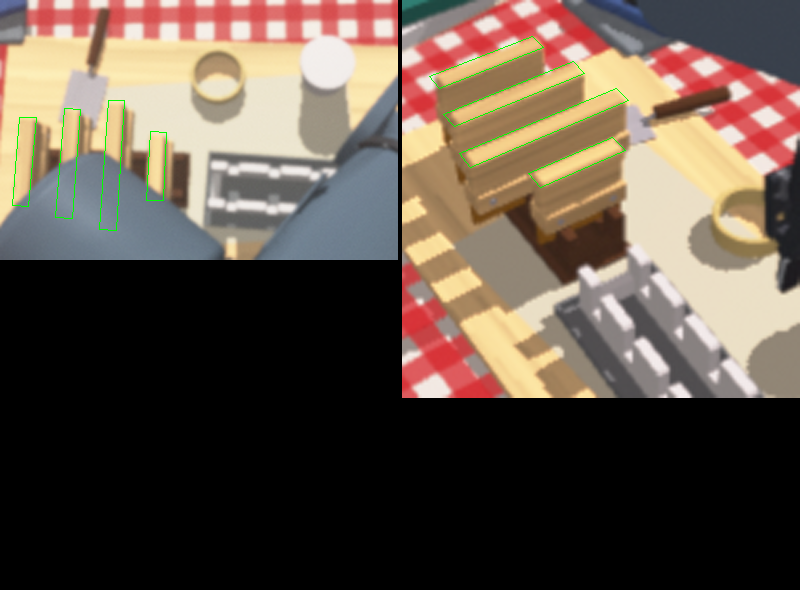

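All four hang level under the expected outlines in both views, in the order 130, 160, 190, 100. The tub, tape and spatula are where they were. I'll hand in.

```bash
python3 -c "
from station import manip
print(manip.sign_off()); s=manip.sense(); print(s['t'],s['force'])"
```

```text
the job is handed in; nothing more can be done
None
the job is handed in; nothing more can be done
```

All four squeegees now hang in the dark rack in their original order from left to right: 130, 160, 190, 100. I handed the job in at about 35 s of the 102 s allowed. No verdict is reported on hand-in.

- **Seating:** each squeegee touched down at a TCP height of 107–108 mm, the same height at which it was gripped in the wash rack. The contact push was 15–19 N.
- **Final pictures:** in the side view all four match the expected outlines and hang level and centred. In the top view the arm hid the near ends, so only the far ends could be checked there. They also match.
- **Bystanders:** the ink tub, tape roll and spatula look unmoved. I judged this by eye and did not measure it. The gripper was clear, with wrist force near zero.
- **Small disagreements:**
  - My first position fits put the squeegees about 2–4 mm too far from the robot along their length. I corrected the grasps by about 2 mm.
  - The two racks' fits differed by 3 mm in board height, but the touchdown heights did not show that difference.
  - The tool tilt drifted to about 0.06 rad by the end. The squeegees still hang level.

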